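# Change over the sample trays at the blood-collection desk

### The job

The green tray has been emptied and left part-way out: push it fully home with the fingertips, and only then hook a fingertip behind the upright purple lip and draw the purple tray right out to its stop, so that its tube carrier can be reached. The two trays must not be out together. Nothing is gripped, pinched or lifted: leave the carrier lying untouched in its tray, and everything else on the desk and docks where it stands.

Things in the scene. Friction and masses are not known exactly. Their poses are not given: they have to be found in the camera images.
- green_tray (a joint): Travel of the green tray in m: 0 = fully home at its back stop, 0.12 = right out at its front stop. About 2.5 N dry friction, no spring or catch. Behind the lip (+x side) the tray has a finger pocket: 56 mm clear back to a 40 mm high cross wall, open above and at the sides, floor 18 mm above the table; the rear half of the lip's thickness (_c1; front half _c0) is 4 mm lower. Starts out, empty.
- green_lip (a point): Middle of the top edge of the upright green lip at the front of the green tray; moves with it. The lip is a vertical plate 64 mm wide (this frame's y) and 10 mm thick (5 mm either side of this point in x), its top 60 mm above the table. The tray slides out along this frame's -x (roughly toward the robot), home along +x; z is up. In front of the lip (-x) there is only free table.
- green_dock: White fixed dock that houses the green tray: 160 x 170 mm on plan, 75 mm high, with a clear roof. Origin on the table; in its frame the housing spans x from -35 mm (open front, where the tray comes out) to +125 mm, and y +-85 mm. With the tray home, the lip's middle is at x = -101 mm, y = 0. Its -x is the draw-out direction.
- purple_tray (a joint): Travel of the purple tray in m: 0 = fully home at its back stop, 0.12 = right out at its front stop. About 2.5 N dry friction, no spring or catch. Behind the lip (+x side) the tray has a finger pocket: 56 mm clear back to a 40 mm high cross wall, open above and at the sides, floor 18 mm above the table; the rear half of the lip's thickness (_c1; front half _c0) is 4 mm lower. Starts 0 to 12 mm out.
- purple_lip (a point): Middle of the top edge of the upright purple lip at the front of the purple tray; moves with it. The lip is a vertical plate 64 mm wide (this frame's y) and 10 mm thick (5 mm either side of this point in x), its top 60 mm above the table. The tray slides out along this frame's -x (roughly toward the robot), home along +x; z is up. In front of the lip (-x) there is only free table.
- purple_dock: White fixed dock that houses the purple tray: 160 x 170 mm on plan, 75 mm high, with a clear roof. Origin on the table; in its frame the housing spans x from -35 mm (open front, where the tray comes out) to +125 mm, and y +-85 mm. With the tray home, the lip's middle is at x = -101 mm, y = 0. Its -x is the draw-out direction.
- carrier: Loose white carrier with five lying purple-capped tubes, 90 x 104 x 28 mm, about 0.15 kg, lying in the purple tray behind the cross wall and under the clear roof; it rides along with the tray and is not to be touched. Origin: centre of its underside, 18 mm above the table.
- sanitizer: Green pump bottle, 68 mm across, 175 mm tall, loose bystander. Origin: centre of its underside.
- cotton_jar: White jar with steel cap, 72 mm across, 100 mm tall, loose bystander. Origin: centre of its underside.
- steel_cup: Open steel cup, 64 mm across, 110 mm tall, loose bystander near the robot on its left. Origin: centre of its underside.
- carton: Small aqua carton, 55 x 95 x 35 mm, loose, lying about the middle of the green dock's roof. Origin: centre of its underside.
- tube_rack: White rack with twelve upright capped tubes, 55 x 150 mm, 88 mm tall, loose bystander at the robot's right. Origin: centre of its underside.
- gauze_pack: White paper pack, 100 x 70 x 25 mm, loose bystander at the robot's left. Origin: centre of its underside.

How it is judged:
On the way, in this order (a step that is already met when the one before it is completed fails the run):
1. the green tray is fully home while the purple one is still in (value of joint green_tray below 0.005 m and value of joint purple_tray below 0.03 m), for 0.2 s.
2. the purple tray is being drawn by a finger behind its lip (contact force between the fingers and purple_tray_c1 above 0.5 N and value of joint purple_tray above 0.04 m and value of joint green_tray below 0.005 m), for 0.03 s.
3. the purple tray is right out (value of joint purple_tray above 0.113 m and value of joint green_tray below 0.005 m), for 0.2 s.
At the end, for the whole second after the job is handed in: Green tray within 5 mm of fully home, purple tray within 7 mm of its front stop and at rest, carrier lying flat on the purple tray's floor and at rest, every bystander within 20 mm of where it stood (all of step 3 and velocity of joint purple_tray between -0.01 and 0.01 m/s and linear speed of carrier below 0.02 m/s and height (world z) of carrier between 0.013 and 0.023 m and distance of each of sanitizer, cotton_jar, steel_cup, carton, tube_rack, gauze_pack from where it was at the start of the episode below 0.02 m); the robot touches nothing.
It fails at once if both trays are out together (purple more than 30 mm out while green is more than 10 mm out) (value of joint purple_tray above 0.03 m and value of joint green_tray above 0.01 m).
It fails at once if a lip is pinched between the fingers (pressed on its front and rear faces at once) ((contact force between the fingers and purple_tray_c0 above 0.5 N and contact force between the fingers and purple_tray_c1 above 0.5 N) or (contact force between the fingers and green_tray_c0 above 0.5 N and contact force between the fingers and green_tray_c1 above 0.5 N)).
It fails at once if the carrier is lifted more than 10 mm (height (world z) of carrier above 0.028 m).
It fails at once if the robot touches the carrier (contact force between any of the fingers, the arm and carrier above 0.5 N).
It fails at once if a bystander is pushed more than 20 mm, lifted or tipped over (distance of any of sanitizer, cotton_jar, steel_cup, carton, tube_rack, gauze_pack from where it was at the start of the episode above 0.02 m or angle between any of sanitizer, cotton_jar, steel_cup, carton, tube_rack, gauze_pack's own z axis and vertical above 0.4 rad).
It also fails if it takes over 48 s, if anything falls off the work surface, if the arm or the gripper's body presses on something with over 40 N, if the wrist force passes 120 N, or if a joint passes its speed limit or range.

### The arm

A 6-joint arm with a two-finger parallel gripper is mounted at the origin on the work surface. World frame = base frame: x ahead of the robot, y to its left, z up, the work surface at z = 0. Lengths are in m, angles in rad, forces in N, time in s.
With the tool pointing down it reaches from about 0.35 to 0.975 m from the base axis. Payload 4.9 kg.
Tool frame: the origin (TCP) lies at the very end of the fingers, on their centre line; the grasp point (between the pads) lies manip.grip_point_offset behind it (manip.grip_point_offset is the distance from the TCP to the grasp point, in m); z points along the fingers, y is the line along which they close (so a half turn about z gives the same grasp; the last joint's range is limited). The gripper opens to 85 mm and grips with 20 to 120 N. Pads are 22 mm wide; open, the fingers measure 114 mm over their backs; the gripper's body (76 mm by 85 mm) begins 54 mm behind the grasp point. The pads swing forward as they close: fully open they stand 13 mm farther back than shut.
Start: joints at [1.038, 0.053, 1.613, -0, 1.476, -0.119], TCP at [0.251, 0.572, 0.231] pointing down, gripper open.
Joint ranges: [-3.01, 3.01], [-1.01, 2.22], [0.06, 2.58], [-1.02, 4.17], [0.09, 2.62], [-3.14, 3.14]. Speed limits (rad/s): [2.57, 2.57, 3.14, 3.14, 3.14, 3.14].

### API

Orientations are given as a unit quaternion [w, x, y, z].
In Python, from plant import manip gives the robot as it stands.
- The arm moves only by the shell command python3 -m crank 'ROWS' [OPENING]. ROWS is JSON, a list of rows, each an object of numbers: "x", "y", "z": the shift along the tool's x, y, z in cm; "turn": the turn about the tool's z in rad. In form: [{"x": .., "y": .., "z": .., "turn": ..}, ...]. A call has 1 to 5 rows; each row shifts and turns the commanded pose from where the row before left it, along the tool's axes as they then stand; what a row does not reach is not made up. A row lasts 1/10 s, in which the tool goes at most 50 mm and 8.59 degrees, less where a joint would pass 70% of its speed; a pose out of reach is approached as far as the arm can. A call with a gripper value outside its range is refused whole. OPENING is the opening in per cent of the stroke, from 0 (shut) to 100 (fully open), set as the call begins (- or left out, the last holds). The fingers move at their own pace and stop on an object; the grip force is fixed at half the most. Time passes only in rows, so rows that do not move let the fingers close. It gives the time, the measured TCP pose, the force, the opening and the grip force at its end, in the units of the state.
- manip.state(): the state, without advancing time (a new reading comes with each control period).
- manip.grab_frame(name): name is "side" or "top" or "wrist"; returns (picture, depth): 480x640x3 uint8, red, green, blue; 480x640 float32, m along the optical axis (not along the pixel's ray), 0 where there is no reading.
- manip.camera_model(name): a dict with "mtx" (3x3 intrinsics, pixels), "world_to_cam" (4x4, takes a point from world to camera coordinates). Camera axes: x right, y down, z forward; pixel columns grow to the right and rows downward; lengths in m; the calibration is good to about 2 mm. The wrist camera is an equidistant fisheye: a pixel r from the principal point sees the ray r / f radians off the axis. A picture is of the moment at which its call begins: read the wrist's pose just before it. camera_model takes no time and is no camera call; for the wrist camera it gives the pose at the moment of the call.
- manip.job_done(): hands the job in; it is judged then, once.
The state is a dict: "time": time; "joint_pos": joint angles; "joint_vel": joint speeds; "joint_efforts": joint torques, N m; "tool_pos": TCP position; "tool_rot": TCP orientation; "contact_force": force on the tool from outside, world axes, zero at the start; "ft_torque": the same for the moment, N m; "gripper_width": opening from 0.0 (shut) to 1.0 (fully open); "grasp_force": force on a finger pad.
Only numpy, scipy, OpenCV 4.12 (cv2) and the standard library are available. Lean on these libraries where they do the work, as an engineer would, in place of code of your own. Each camera call takes 0.05 s, during which the arm holds its last target. There are 200 camera calls.

## Working session

There is one attempt and no reset: what is moved stays moved. The work goes in short steps, Python scripts to look and compute and a shell command to move; the robot and the scene stay as the last step left them, time stands still between calls to the robot, and variables do not carry over. Pictures are saved under pics/ and viewed, at most 10 in all, crops included, and the job is handed in when it is done.

```bash
mkdir -p pics; ls
python3 - <<'E'
from plant import manip
import cv2,numpy as np
s=manip.state();print({k:np.round(v,3).tolist() for k,v in s.items()},manip.grip_point_offset)
for n in("top","side"):
    p,d=manip.grab_frame(n);cv2.imwrite(f"pics/{n}0.png",p[:,:,::-1]);np.savez(f"pics/{n}0.npz",p=p,d=d,K=manip.camera_model(n)["mtx"],T=manip.camera_model(n)["world_to_cam"])
E
```

```text
pics
{'time': 0.0, 'joint_pos': [1.038, 0.053, 1.614, 0.0, 1.476, -0.119], 'joint_vel': [-0.0, -0.002, -0.0, -0.001, -0.0, -0.001], 'joint_efforts': [0.001, -39.369, -37.017, -0.0, 0.007, 0.0], 'tool_pos': [0.251, 0.572, 0.23], 'tool_rot': [-0.0, 0.205, 0.979, -0.001], 'contact_force': [0.619, -0.359, 0.352], 'ft_torque': [0.032, 0.042, 0.058], 'grasp_force': 0.0, 'gripper_width': 0.999} 0.0187
```

View pics/top0.png

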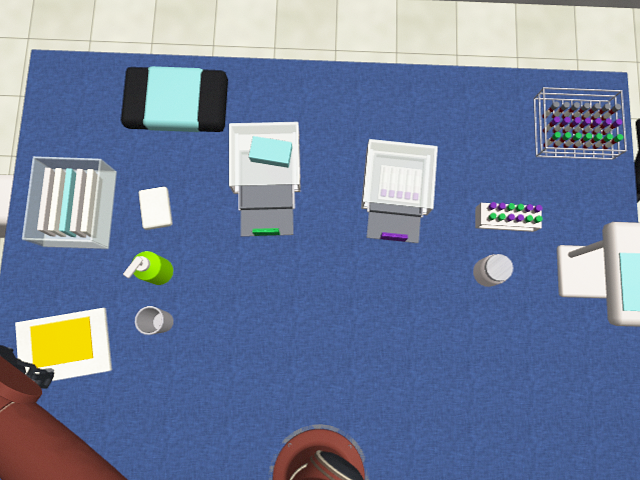

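View pics/side0.png

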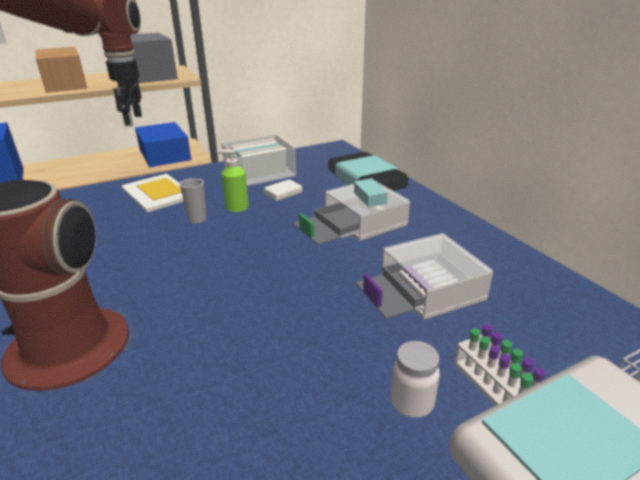

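The top view shows the green lip at about (266,231) and the purple lip at (394,237). The docks sit behind them at about (265,155) and (402,175), each slightly rotated.

```bash
python3 - <<'E'
import numpy as np,cv2
from plant import manip
f=np.load("pics/top0.npz");p,d,K,T=[f[k] for k in("p","d","K","T")]
Ti=np.linalg.inv(T)
v,u=np.mgrid[:480,:640]
c=np.stack([(u-K[0,2])/K[0,0]*d,(v-K[1,2])/K[1,1]*d,d,np.ones_like(d)],-1)
W=(c@Ti.T)[...,:3]
print("cam",Ti[:3,3])
def onz(u,v,z):
    r=Ti[:3,:3]@np.array([(u-K[0,2])/K[0,0],(v-K[1,2])/K[1,1],1]);o=Ti[:3,3];return o+r*(z-o[2])/r[2]
h=cv2.cvtColor(p,cv2.COLOR_RGB2HSV)
for n,lo,hi,(r0,r1,c0,c1) in(("green",50,80,(222,242,245,285)),("purple",128,150,(226,246,375,415))):
    m=np.zeros(d.shape,bool);m[r0:r1,c0:c1]=True
    m&=(h[...,0]>=lo)&(h[...,0]<=hi)&(h[...,1]>120)
    vs,us=np.nonzero(m);P=W[m];print(n,m.sum(),us.min(),us.max(),vs.min(),vs.max(),"zmed",np.median(P[:,2]),P[:,2].max())
    t=m&(W[...,2]>.05);vs,us=np.nonzero(t);Q=np.array([onz(a,b,.06) for a,b in zip(us,vs)])
    (cx,cy),sz,a=cv2.minAreaRect((Q[:,:2]*1000).astype(np.float32));print(" rect",cx,cy,sz,a,"mean",Q.mean(0))
# docks: points with z .07-.08
for n,(r0,r1,c0,c1) in(("gd",(110,215,220,310)),("pd",(130,225,355,445))):
    m=np.zeros(d.shape,bool);m[r0:r1,c0:c1]=True
    for z0,z1 in((.066,.085),):
        t=m&(W[...,2]>z0)&(W[...,2]<z1);Q=W[t];r=cv2.minAreaRect((Q[:,:2]*1000).astype(np.float32));print(n,len(Q),r,cv2.boxPoints(r).round().tolist())
s=manip.state()
E
python3 - <<'E'
import cv2
p=cv2.imread("pics/top0.png")[110:260,215:455];cv2.imwrite("pics/crop.png",cv2.resize(p,None,fx=3.3,fy=3.3,interpolation=cv2.INTER_CUBIC))
E
```

```text
cam [0.31335419 0.00688017 1.34865178]
green 180 252 279 228 235 zmed 0.0541490004033951 0.06609615689900306
 rect 566.9356689453125 147.80191040039062 (11.427286148071289, 62.30150604248047) 5.218210697174072 mean [0.56718428 0.14654605 0.06      ]
purple 178 381 407 232 241 zmed 0.054332538885651815 1.3486517841606325
 rect 565.184814453125 -163.16598510742188 (62.920372009277344, 11.419459342956543) 85.5062484741211 mean [ 0.56519558 -0.16373544  0.06      ]
gd 3339 ((756.5419311523438, 160.46524047851562), (163.3563995361328, 169.2565155029297), 3.283165454864502) [[670.0, 240.0], [680.0, 71.0], [843.0, 81.0], [833.0, 250.0]]
pd 4401 ((718.09228515625, -174.50933837890625), (170.59085083007812, 162.06500244140625), 86.02896118164062) [[631.0, -254.0], [793.0, -265.0], [805.0, -95.0], [643.0, -84.0]]
```

View pics/crop.png

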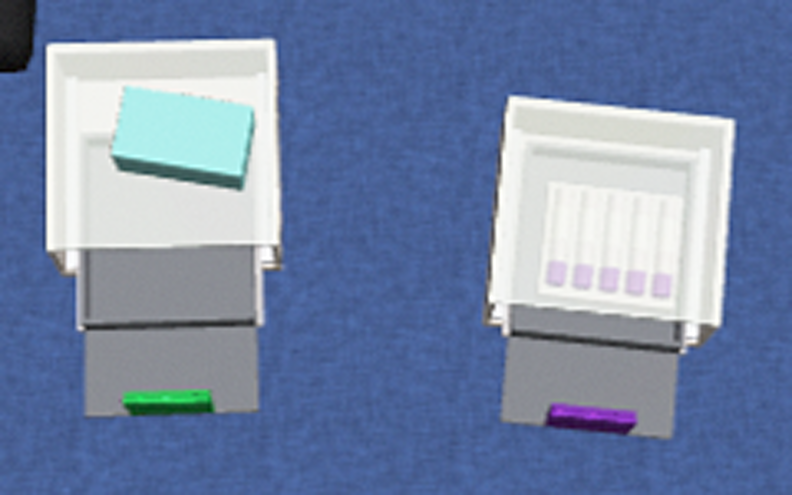

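Estimates:

| | Lip (m) | Yaw | Out |
|---|---|---|---|
| Green | (0.567, 0.1475) | +3.8° | ~44 mm |
| Purple | (0.565, -0.1634) | -4.1° | ~7 mm |

I'll shut the gripper and turn the tool x axis against the green dock's x axis.

```bash
cat > h.py <<'E'
import sys,numpy as np
from scipy.spatial.transform import Rotation as R
from plant import manip
# usage: h.py x y z yawdeg : shift (cm, tool axes as now) and turn so that tool x = -(cos yaw, sin yaw)
s=manip.state();q=s["tool_rot"];M=R.from_quat([q[1],q[2],q[3],q[0]]).as_matrix()
t=np.array(list(map(float,sys.argv[1:4])));yaw=float(sys.argv[4])
a=np.arctan2(-M[1,0],-M[0,0]);dt=-((np.radians(yaw)-a+np.pi)%(2*np.pi)-np.pi)
print("pos",np.round(s["tool_pos"],4),"z",M[:,2].round(3),"F",np.round(s["contact_force"],1),"t",round(s["time"],2))
print("shift cm",(100*M.T@(t-s["tool_pos"])).round(2),"turn",round(dt,3))
E
python3 -m crank '[{"turn":-0.12},{"turn":-0.12},{"turn":-0.12},{"turn":-0.12},{}]' 0; python3 h.py .507 .1435 .23 3.8
```

```text
pos [0.251  0.5718 0.2302] z [-0.001 -0.002 -1.   ] F [ 0.2  0.8 -0.4] t 0.1
shift cm [-40.66 -28.92   0.06] turn -0.48schema error: expected keys x, y, z, turn
```

```bash
python3 -m crank '[{"x":0,"y":0,"z":0,"turn":-0.12},{"x":0,"y":0,"z":0,"turn":-0.12},{"x":0,"y":0,"z":0,"turn":-0.12},{"x":0,"y":0,"z":0,"turn":-0.12},{"x":0,"y":0,"z":0,"turn":0}]' 0; python3 h.py .507 .1435 .23 3.8
```

```text
time: 0.6
tool_pos: [0.2511, 0.5719, 0.2306]
tool_rot: [-0.0, -0.033, 0.999, -0.001]
contact_force: [-0.3, 1.4, -0.2]
gripper_width: 0.146
grasp_force: 0.0
pos [0.2511 0.5719 0.2306] z [-0.001 -0.001 -1.   ] F [-0.3  1.4 -0.2] t 0.6
shift cm [-22.71 -44.44   0.09] turn -0.0
```

```bash
python3 -m crank '[{"x":-2,"y":-4,"z":0,"turn":0},{"x":-2,"y":-4,"z":0,"turn":0},{"x":-2,"y":-4,"z":0,"turn":0},{"x":-2,"y":-4,"z":0,"turn":0},{"x":-2,"y":-4,"z":0,"turn":0}]' >/dev/null; python3 -m crank '[{"x":-2,"y":-4,"z":0,"turn":0},{"x":-2,"y":-4,"z":0,"turn":0},{"x":-2,"y":-4,"z":0,"turn":0},{"x":-2,"y":-4,"z":0,"turn":0},{"x":-2,"y":-4,"z":0,"turn":0}]' >/dev/null;  python3 -m crank '[{"x":-2.7,"y":-4,"z":0,"turn":0},{"x":0,"y":-0.4,"z":0,"turn":0},{"x":0,"y":0,"z":0,"turn":0}]'; python3 h.py .507 .1435 .04 3.8
```

```text
time: 1.9
tool_pos: [0.5073, 0.1432, 0.2309]
tool_rot: [-0.001, -0.031, 1.0, 0.0]
contact_force: [0.2, -0.0, 0.8]
gripper_width: 0.001
grasp_force: 0.0
pos [0.5073 0.1432 0.2309] z [-0.001  0.    -1.   ] F [ 0.2 -0.   0.8] t 1.9
shift cm [1.000e-02 2.000e-02 1.909e+01] turn -0.005
```

```bash
python3 -m crank '[{"x":0,"y":0,"z":4,"turn":0},{"x":0,"y":0,"z":4,"turn":0},{"x":0,"y":0,"z":4,"turn":0},{"x":0,"y":0,"z":4,"turn":0},{"x":0,"y":0,"z":3,"turn":0}]' >/dev/null; python3 -m crank '[{"x":-1,"y":0,"z":0,"turn":0},{"x":-1,"y":0,"z":0,"turn":0},{"x":-1,"y":0,"z":0,"turn":0},{"x":0,"y":0,"z":0,"turn":0}]'
python3 - <<'E'
from plant import manip
import cv2
for n in("top","wrist"):
    p,d=manip.grab_frame(n);cv2.imwrite(f"pics/{n}1.png",p[:,:,::-1])
E
```

```text
time: 2.8
tool_pos: [0.5408, 0.1468, 0.0445]
tool_rot: [0.003, -0.033, 0.999, 0.0]
contact_force: [0.7, -0.1, -0.2]
gripper_width: -0.001
grasp_force: 0.0
```

View pics/wrist1.png

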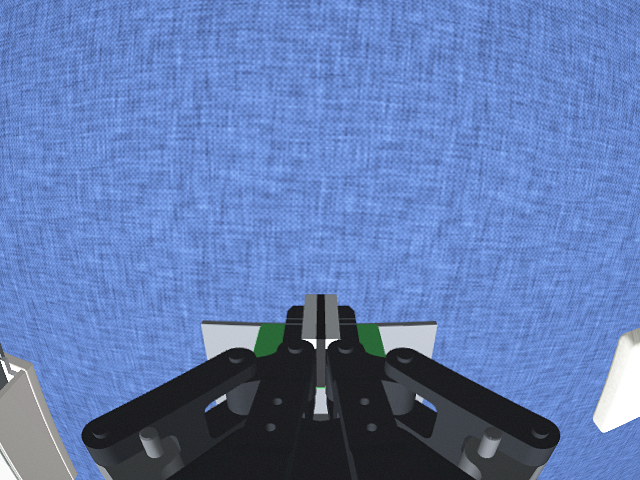

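The wrist view shows the shut fingers at (320,320), in front of the green lip and centred on it. Next I'll push in about 44 mm, in 8 mm rows.

```bash
python3 -m crank '[{"x":-0.8,"y":0,"z":0,"turn":0},{"x":-0.8,"y":0,"z":0,"turn":0},{"x":-0.8,"y":0,"z":0,"turn":0},{"x":0,"y":0,"z":0,"turn":0}]'; python3 -m crank '[{"x":-0.8,"y":0,"z":0,"turn":0},{"x":-0.8,"y":0,"z":0,"turn":0},{"x":-0.4,"y":0,"z":0,"turn":0},{"x":0,"y":0,"z":0,"turn":0}]';python3 -m crank '[{"x":-0.4,"y":0,"z":0,"turn":0},{"x":0,"y":0,"z":0,"turn":0}]'
```

```text
time: 3.3
tool_pos: [0.5621, 0.1477, 0.0414]
tool_rot: [0.0, -0.033, 0.999, 0.0]
contact_force: [1.1, -0.9, 0.1]
gripper_width: 0.0
grasp_force: 0.0
time: 3.7
tool_pos: [0.5819, 0.1491, 0.0411]
tool_rot: [0.001, -0.033, 0.999, 0.0]
contact_force: [0.2, -0.5, -0.2]
gripper_width: 0.002
grasp_force: 0.1
time: 3.9
tool_pos: [0.5854, 0.1494, 0.0413]
tool_rot: [0.0, -0.033, 0.999, 0.0]
contact_force: [-1.3, 0.0, -1.2]
gripper_width: -0.0
grasp_force: 0.3
```

Friction barely registers, so I'll keep going in small steps until the stop shows in the force.

```bash
for i in 1; do python3 -m crank '[{"x":-0.3,"y":0,"z":0,"turn":0},{"x":0,"y":0,"z":0,"turn":0}]' | sed -n 2,4p; python3 -m crank '[{"x":-0.3,"y":0,"z":0,"turn":0},{"x":0,"y":0,"z":0,"turn":0}]'| sed -n 2,4p; python3 -m crank '[{"x":-0.2,"y":0,"z":0,"turn":0},{"x":0,"y":0,"z":0,"turn":0}]'| sed -n 2,4p; done
cat > lip.py <<'E'
import numpy as np,cv2
from plant import manip
p,d=manip.grab_frame("top");m=manip.camera_model("top");K=m["mtx"];Ti=np.linalg.inv(m["world_to_cam"])
import time;cv2.imwrite(f"pics/top_{int(time.time())}.png",p[:,:,::-1])
h=cv2.cvtColor(p,cv2.COLOR_RGB2HSV);v,u=np.mgrid[:480,:640]
o=Ti[:3,3]
r=np.stack([(u-K[0,2])/K[0,0],(v-K[1,2])/K[1,1],np.ones(u.shape)],-1)@Ti[:3,:3].T
Z=o[2]+r[...,2]*d
Q=o+r*((.06-o[2])/r[...,2])[...,None]
for n,lo,hi,y0,y1 in(("green",50,80,.08,.22),("purple",128,150,-.24,-.08)):
    k=(h[...,0]>=lo)&(h[...,0]<=hi)&(h[...,1]>120)&(Z>.05)&(Z<.075)&(Q[...,1]>y0)&(Q[...,1]<y1)&(Q[...,0]<.66)
    if k.any(): print(n,k.sum(),Q[k].mean(0).round(4),"x range",Q[k][:,0].min().round(4),Q[k][:,0].max().round(4))
E
python3 lip.py
```

```text
tool_pos: [0.5882, 0.1496, 0.0413]
tool_rot: [0.0, -0.033, 0.999, 0.0]
contact_force: [-1.4, -0.8, -1.1]
tool_pos: [0.5913, 0.1498, 0.0413]
tool_rot: [0.0, -0.033, 0.999, 0.0]
contact_force: [-1.3, -0.4, -0.8]
tool_pos: [0.5932, 0.1499, 0.0413]
tool_rot: [0.0, -0.033, 0.999, -0.0]
contact_force: [-2.0, -0.5, -0.5]
purple 111 [ 0.5654 -0.1632  0.06  ] x range 0.5591 0.5726
```

```bash
python3 -m crank '[{"x":-0.3,"y":0,"z":0,"turn":0},{"x":0,"y":0,"z":0,"turn":0}]' | sed -n 2,4p; python3 -m crank '[{"x":-0.3,"y":0,"z":0,"turn":0},{"x":0,"y":0,"z":0,"turn":0}]'| sed -n 2,4p; python3 -m crank '[{"x":-0.2,"y":0,"z":0,"turn":0},{"x":0,"y":0,"z":0,"turn":0}]'| sed -n 2,4p
```

```text
tool_pos: [0.595, 0.1501, 0.0412]
tool_rot: [-0.002, -0.033, 0.999, -0.0]
contact_force: [-6.2, -1.1, 2.0]
tool_pos: [0.595, 0.15, 0.0412]
tool_rot: [-0.006, -0.033, 0.999, -0.001]
contact_force: [-16.9, -2.7, 12.4]
tool_pos: [0.595, 0.1501, 0.0412]
tool_rot: [-0.008, -0.033, 0.999, -0.001]
contact_force: [-24.8, -3.1, 18.0]
```

The green tray hit its stop at TCP x = 0.595. The force rises there with no further motion. I'll back off, rise and check from the top.

```bash
python3 -m crank '[{"x":1.5,"y":0,"z":0,"turn":0},{"x":3,"y":0,"z":0,"turn":0},{"x":0,"y":0,"z":-4,"turn":0},{"x":0,"y":0,"z":-4,"turn":0},{"x":0,"y":0,"z":-4,"turn":0}]'>/dev/null;  python3 -m crank '[{"x":0,"y":-4,"z":0,"turn":0.07},{"x":0,"y":-4,"z":0,"turn":0.07},{"x":0,"y":-4,"z":0,"turn":0},{"x":0,"y":-4,"z":0,"turn":0},{"x":0,"y":0,"z":0,"turn":0}]'>/dev/null; python3 lip.py; python3 h.py .591 -.165 .15 -4.1
```

```text
green 112 [0.6092 0.1495 0.06  ] x range 0.6035 0.6154
purple 108 [ 0.5652 -0.1632  0.06  ] x range 0.5592 0.5725
pos [ 0.5535 -0.0142  0.1621] z [ 0.003 -0.    -1.   ] F [-0.8  0.3 -0.2] t 6.2
shift cm [ -4.9  -14.74   1.22] turn -0.006
```

The green lip moved 42 mm onto its stop and the purple lip hasn't moved. Next I go above the purple pocket.

```bash
python3 -m crank '[{"x":-1,"y":-3.7,"z":0,"turn":0},{"x":-1.3,"y":-3.7,"z":0,"turn":0},{"x":-1.3,"y":-3.7,"z":0,"turn":0},{"x":-1.3,"y":-3.6,"z":0,"turn":0},{"x":0,"y":0,"z":0,"turn":0}]'>/dev/null; python3 -m crank '[{"x":0,"y":0,"z":3,"turn":0},{"x":0,"y":0,"z":3,"turn":0},{"x":0,"y":0,"z":0,"turn":0}]'; python3 h.py .591 -.165 .033 -4.1
python3 - <<'E'
from plant import manip
import cv2
p,d=manip.grab_frame("wrist");cv2.imwrite("pics/wrist2.png",p[:,:,::-1])
E
```

```text
time: 7.0
tool_pos: [0.5879, -0.1596, 0.0963]
tool_rot: [-0.004, 0.036, 0.999, 0.002]
contact_force: [-1.0, 0.1, -0.9]
gripper_width: 0.001
grasp_force: 0.0
pos [ 0.5879 -0.1596  0.0963] z [-0.008  0.004 -1.   ] F [-1.   0.1 -0.9] t 7.0
shift cm [-0.4  -0.54  6.32] turn -0.001
```

View pics/wrist2.png

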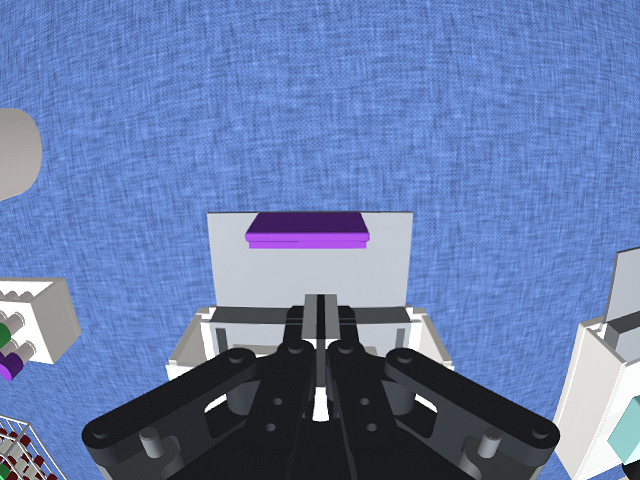

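The wrist view shows the purple lip at (307,240), the cross wall at about row 312, and the fingertips at (320,295) above the pocket. I'll shift slightly back and sideways, then go down.

```bash
python3 -m crank '[{"x":-0.6,"y":-0.5,"z":0,"turn":0},{"x":0,"y":0,"z":2,"turn":0},{"x":0,"y":0,"z":2,"turn":0},{"x":0,"y":0,"z":2,"turn":0},{"x":0,"y":0,"z":0,"turn":0}]'; python3 -m crank '[{"x":0,"y":0,"z":0,"turn":0}]'|sed -n 2,4p; python3 h.py .591 -.165 .033 -4.1;python3 lip.py
```

```text
time: 7.55
tool_pos: [0.596, -0.1675, 0.0405]
tool_rot: [-0.001, 0.037, 0.999, 0.0]
contact_force: [-1.2, 0.3, -0.3]
gripper_width: -0.002
grasp_force: 0.0
tool_pos: [0.5977, -0.1682, 0.0432]
tool_rot: [0.001, 0.037, 0.999, -0.0]
contact_force: [1.0, -0.5, 0.2]
pos [ 0.5977 -0.1682  0.0432] z [ 0.002 -0.001 -1.   ] F [ 1.  -0.5  0.2] t 7.65
shift cm [0.69 0.27 1.01] turn -0.002
green 115 [0.609  0.1494 0.06  ] x range 0.601 0.6154
```

In the pocket with no contact. I'll lower 9 mm more and draw.

```bash
python3 -m crank '[{"x":0,"y":0.2,"z":0.9,"turn":0},{"x":0.8,"y":0,"z":0,"turn":0},{"x":0.8,"y":0,"z":0,"turn":0},{"x":0.8,"y":0,"z":0,"turn":0},{"x":0,"y":0,"z":0,"turn":0}]'|sed -n 2,4p;  python3 -m crank '[{"x":0.8,"y":0,"z":0,"turn":0},{"x":0.8,"y":0,"z":0,"turn":0},{"x":0.8,"y":0,"z":0,"turn":0},{"x":0.8,"y":0,"z":0,"turn":0},{"x":0,"y":0,"z":0,"turn":0}]'|sed -n 2,4p; python3 lip.py;python3 h.py .469 -.157 .033 -4.1
```

```text
tool_pos: [0.5712, -0.164, 0.0324]
tool_rot: [-0.001, 0.037, 0.999, 0.0]
contact_force: [0.1, -0.1, 0.1]
tool_pos: [0.539, -0.1616, 0.0322]
tool_rot: [-0.001, 0.037, 0.999, 0.0]
contact_force: [0.1, 0.8, -0.5]
green 114 [0.6092 0.1493 0.06  ] x range 0.6035 0.6154
purple 12 [ 0.5175 -0.1855  0.06  ] x range 0.5154 0.5205
pos [ 0.5392 -0.1616  0.032 ] z [-0.002  0.    -1.   ] F [ 0.  -0.6 -0.3] t 8.75
shift cm [ 7.04 -0.06 -0.08] turn -0.002
```

The purple lip is following (visible part at x ≈ 0.5175). 7 cm left to the stop.

```bash
python3 -m crank '[{"x":0.8,"y":0,"z":0,"turn":0},{"x":0.8,"y":0,"z":0,"turn":0},{"x":0.8,"y":0,"z":0,"turn":0},{"x":0.8,"y":0,"z":0,"turn":0},{"x":0.8,"y":0,"z":0,"turn":0}]'|sed -n 2,4p;  python3 -m crank '[{"x":0.8,"y":0,"z":0,"turn":0},{"x":0.8,"y":0,"z":0,"turn":0},{"x":0.5,"y":0,"z":0,"turn":0},{"x":0,"y":0,"z":0,"turn":0}]'|sed -n 2,4p; python3 -m crank '[{"x":0.3,"y":0,"z":0,"turn":0},{"x":0.3,"y":0,"z":0,"turn":0},{"x":0,"y":0,"z":0,"turn":0}]'|sed -n 2,4p;python3 h.py .469 -.157 .033 -4.1
```

```text
tool_pos: [0.5, -0.1589, 0.0323]
tool_rot: [0.0, 0.037, 0.999, -0.0]
contact_force: [3.2, -0.1, -0.6]
tool_pos: [0.4784, -0.1569, 0.0321]
tool_rot: [-0.001, 0.037, 0.999, 0.0]
contact_force: [0.1, 0.5, -0.4]
tool_pos: [0.4733, -0.1566, 0.0322]
tool_rot: [-0.001, 0.037, 0.999, 0.0]
contact_force: [0.7, 0.9, -0.0]
pos [ 0.4733 -0.1566  0.0322] z [-0.001  0.001 -1.   ] F [ 0.7  0.9 -0. ] t 9.95
shift cm [ 0.43 -0.08 -0.08] turn -0.002
```

```bash
python3 -m crank '[{"x":0.3,"y":0,"z":0,"turn":0},{"x":0,"y":0,"z":0,"turn":0}]'|sed -n 2,4p;  python3 -m crank '[{"x":0.3,"y":0,"z":0,"turn":0},{"x":0,"y":0,"z":0,"turn":0}]'|sed -n 2,4p; python3 -m crank '[{"x":0.2,"y":0,"z":0,"turn":0},{"x":0,"y":0,"z":0,"turn":0}]'|sed -n 2,4p
```

```text
tool_pos: [0.4705, -0.1564, 0.0322]
tool_rot: [-0.0, 0.037, 0.999, 0.0]
contact_force: [1.0, 0.1, 0.2]
tool_pos: [0.4687, -0.1564, 0.0325]
tool_rot: [0.002, 0.037, 0.999, -0.0]
contact_force: [6.0, 0.7, -4.1]
tool_pos: [0.4687, -0.1564, 0.0326]
tool_rot: [0.004, 0.037, 0.999, -0.0]
contact_force: [14.7, 0.2, -10.9]
```

It reached the front stop at TCP x = 0.4687, as predicted. I'll ease off into the middle of the pocket, rise and check.

```bash
python3 -m crank '[{"x":-0.8,"y":0,"z":0,"turn":0},{"x":-0.8,"y":0,"z":0,"turn":0},{"x":0,"y":0,"z":0,"turn":0},{"x":0,"y":0,"z":-2,"turn":0},{"x":0,"y":0,"z":-3,"turn":0}]'|sed -n 2,4p;  python3 -m crank '[{"x":0,"y":0,"z":-4,"turn":0},{"x":0,"y":0,"z":-4,"turn":0},{"x":0,"y":4,"z":-2,"turn":0},{"x":0,"y":4,"z":0,"turn":0},{"x":0,"y":4,"z":0,"turn":0}]'|sed -n 2,4p; python3 -m crank '[{"x":0,"y":0,"z":0,"turn":0},{"x":0,"y":0,"z":0,"turn":0},{"x":0,"y":0,"z":0,"turn":0}]'|sed -n 2,4p; python3 lip.py; cp $(ls -t pics/top_*|head -1) pics/final.png
```

```text
tool_pos: [0.4795, -0.1565, 0.0804]
tool_rot: [-0.003, 0.037, 0.999, 0.001]
contact_force: [1.0, -0.1, 0.1]
tool_pos: [0.4909, -0.0369, 0.1837]
tool_rot: [0.001, 0.038, 0.999, -0.0]
contact_force: [0.3, -0.5, -0.2]
tool_pos: [0.4904, -0.0384, 0.182]
tool_rot: [-0.0, 0.037, 0.999, -0.0]
contact_force: [-0.1, -1.2, -0.5]
green 109 [0.6094 0.1497 0.06  ] x range 0.6035 0.6154
purple 113 [ 0.4524 -0.1555  0.06  ] x range 0.4455 0.5502
```

View pics/final.png

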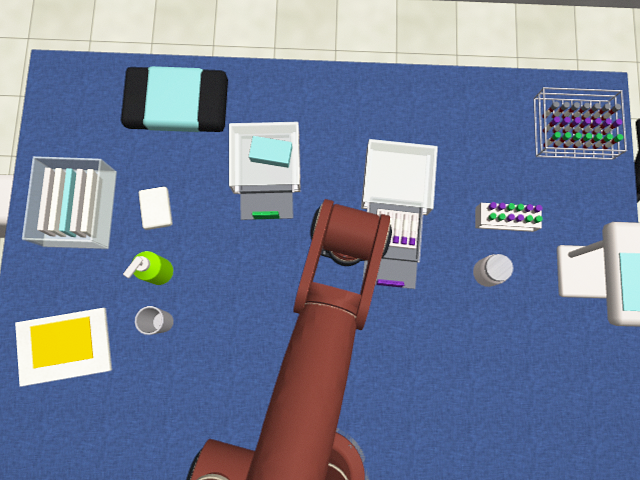

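The top view shows the green tray home (lip at (265,215)) and the purple tray out with its carrier (lip at (391,284)). The bystanders haven't moved and the arm is clear.

```bash
python3 -c "
from plant import manip
print(manip.job_done())"
```

```text
the job is handed in; nothing more can be done
None
```

The green tray was pushed home first, then the purple tray was drawn out to its front stop with the carrier and bystanders apparently undisturbed; the job is handed in, but no verdict came back.

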